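# Loosen a bottle cap in the square bracing jig

### The job

Loosen the cap of the square white bottle. Left free, the bottle just spins along with its cap, so first stand it upright and fully down in the jig's square pocket, cap still tight, then turn the cap about a quarter turn anticlockwise (seen from above). Leave the bottle standing in the pocket, cap on, and do not knock over the round bottle.

Things in the scene. Friction and masses are not known exactly. Their poses are not given: they have to be found in the camera images.
- bottle_cap (a point): Centre of the ribbed teal cap of the SQUARE white bottle (0.24 kg), 105 mm above its underside. Cap 40 mm wide, 26 high (92 to 118 mm up), neck 32 wide, body 50 x 50 mm square, 72 high. Frame turns with the body, not the cap: z up, x and y square to the flat sides. Can be carried by the cap; fits the pocket at any quarter turn. Starts upright on the bench, yaw varies.
- cap (a joint): Turn of that cap on its bottle, rad: 0 tight (start), growing anticlockwise seen from above, stop at 2.0. It stays where it is left, does not rise or come off. Turning takes 0.15 N m, more than the bench or the round holder resists the unpressed bottle, which then spins with its cap.
- jig_floor (a point): Centre of the pocket floor of the grey SQUARE jig fixed on the bench, 8 mm above it. Pocket 56 x 56 mm, straight for 18 mm, then flared at 45 degrees to 80 mm wide, 38 mm above the bench; outside 92 mm. z up, x and y square to its sides, yaw varies. The bottle can turn 7 degrees in it before its sides bear. The grey holder with a ROUND 80 mm bore is not it: there the bottle spins.
- round_bottle: Bystander to leave standing: a ROUND white bottle, loose, 54 mm wide, 118 mm high, with the same teal cap. Origin at the centre of its underside. It stands on either side of the square bottle, at least 100 mm away centre to centre.
Not all that is in view belongs to the job. Leave any turquoise look-alike of the part that bears jig_floor alone.

How it is judged:
By the outcome, as a careful person would: the job done as asked, in the order asked, and still so for the second after the job is handed in, with the robot touching nothing.
It also fails if it takes over 51 s, if anything falls off the work surface, if the arm or the gripper's body presses on something with over 40 N, if the wrist force passes 120 N, or if a joint passes its speed limit or range.

### The arm

A 6-joint arm with a two-finger parallel gripper is mounted at the origin on the work surface. World frame = base frame: x ahead of the robot, y to its left, z up, the work surface at z = 0. Lengths are in mm, angles in rad, forces in N, time in s.
With the tool pointing down it reaches from about 350 to 975 mm from the base axis. Payload 7.1 kg.
Tool frame: the origin (TCP) lies midway between the tips of the shut fingers; the grasp point (between the pads) lies 19 mm behind it; x points along the fingers, z is the direction in which the jaws open and shut, and the axes are right-handed (so a half turn about x gives the same grasp; the last joint's range is limited). The gripper opens to 88 mm and grips with 3 to 60 N. Pads are 20 mm wide; open, the fingers measure 115 mm over their backs; the gripper's body (75 mm by 178 mm) begins 61 mm behind the grasp point.
Start: joints at [1.319, 0.423, 1.63, -0, 1.089, -0.019], TCP at [144.158, 608.131, 222.675] pointing down, gripper open.
Joint ranges: [-3, 3], [-0.9, 2.11], [0.09, 2.58], [-1.31, 4.45], [0.11, 2.69], [-2.54, 2.54]. Speed limits (rad/s): [2.39, 2.39, 3.01, 3.14, 3.14, 3.14].

### API

Orientations are given as a 3x3 rotation matrix whose columns are the frame's x, y, z axes.
In Python, from plant import manip gives the robot as it stands. The module is installed in compiled form; this text tells all that it offers. Calls block until the motion is done:
- manip.move_ptp(position, orientation): joint-space move of the TCP to a pose.
- manip.line_to(position, orientation=None, max_speed=150, contact_N=None): straight line of the TCP; orientation=None keeps the orientation; max_speed is the mean speed in mm/s. With contact_N (N) it stops when the force on the tool has changed by that much, and returns True; else False.
- manip.set_joints(angles): joint-space move.
- manip.grip(opening, grasp_force=None): finger opening in mm; grasp_force is the grip in N (None keeps the last); returns when the fingers have stopped.
- manip.sleep(seconds).
- manip.solve_ik(position, orientation): joint angles nearest the present ones, or None.
- manip.camera(name): name is "scene" or "side" or "wrist"; returns a dict with "frame" (480x640x3 uint8, red, green, blue), "vfov" (degrees; the focal length in pixels is half the picture's height over the tangent of half this angle, whatever the lens; pixels are square), "cx", "cy" (the principal point, pixels), "R" (3x3) and "t" (3): a world point X has camera coordinates R X + t; the wrist camera has in their place "hand_eye" (4x4, takes a point from camera to tool coordinates, whose origin is the TCP and whose axes are the tool frame's). Camera axes: x right, y down, z forward; pixel columns grow to the right and rows downward; lengths in mm; the calibration is good to about 2 mm. A picture is of the moment at which its call begins: read the wrist's pose just before it. There is no depth.
A pose or a line that the arm cannot do raises manip.Unreachable and nothing moves.
- manip.finish_job(): hands the job in, once; it reports no verdict.
Readings, each from a call of its own:
- manip.get_t(): time.
- manip.get_qpos(): joint angles.
- manip.get_joint_vel(): joint speeds.
- manip.get_effort(): joint torques, N m.
- manip.get_position(): TCP position.
- manip.get_tcp_rot(): TCP orientation.
- manip.get_ft_force(): force on the tool from outside, world axes, zero at the start.
- manip.get_moment(): the same for the moment, N m.
- manip.get_width(): finger opening in mm.
Only numpy, scipy, OpenCV 4.12 (cv2) and the standard library are available. Lean on these libraries where they do the work, as an engineer would, in place of code of your own. Each camera call takes 0.05 s, during which the arm holds its last target. There are 200 camera calls.

## Working session

There is one attempt and no reset: what is moved stays moved. The work goes in short steps, each a Python script; the robot and the scene stay as the last script left them, time stands still between calls to the robot, and variables do not carry over. Pictures are saved under pics/ and viewed, about 8 in all and at most 12, crops included, and the job is handed in when it is done.

```bash
mkdir -p pics; cat > h.py <<'E'
import numpy as np, cv2
from plant import manip
def cam(name):
    p=np.array(manip.get_position());Rt=np.array(manip.get_tcp_rot())
    c=manip.camera(name)
    f=240/np.tan(np.radians(c['vfov'])/2)
    if name=='wrist':
        H=np.array(c['hand_eye']); Rw=Rt@H[:3,:3]; o=p+Rt@H[:3,3]
    else:
        R=np.array(c['R']);Rw=R.T;o=-R.T@np.array(c['t'])
    return dict(img=np.array(c['frame']),f=f,cx=c['cx'],cy=c['cy'],Rw=Rw,o=o)
def ray(c,uv):
    d=c['Rw']@np.array([(uv[0]-c['cx'])/c['f'],(uv[1]-c['cy'])/c['f'],1.]);return c['o'],d/np.linalg.norm(d)
def onz(c,uv,z):
    o,d=ray(c,uv);return o+d*(z-o[2])/d[2]
def tri(c1,uv1,c2,uv2):
    o1,d1=ray(c1,uv1);o2,d2=ray(c2,uv2)
    s=np.linalg.lstsq(np.c_[d1,-d2],o2-o1,rcond=None)[0]
    a=o1+s[0]*d1;b=o2+s[1]*d2;return (a+b)/2,np.linalg.norm(a-b)
def proj(c,X):
    q=c['Rw'].T@(np.array(X)-c['o']);return np.array([c['cx']+c['f']*q[0]/q[2],c['cy']+c['f']*q[1]/q[2]])
def save(c,n,crop=None):
    cv2.imwrite('pics/'+n,cv2.cvtColor(c['img'],cv2.COLOR_RGB2BGR))
def down(yaw): # jaw (tool z) direction at yaw
    x=np.array([0,0,-1.]);z=np.array([np.cos(yaw),np.sin(yaw),0]);return np.c_[x,np.cross(z,x),z]
E
python3 - <<'E'
from h import *
for n in('scene','side','wrist'):
    c=cam(n);save(c,n+'0.png');print(n,c['f'],c['cx'],c['cy'],c['o'],c['Rw'].round(3).tolist())
print(manip.get_t(),np.array(manip.get_tcp_rot()).round(3).tolist())
E
```

```text
scene 528.1087402530628 322.6696201897319 244.72745641204702 [ 903.60857037 -536.00624626  719.86633165] [[0.749, 0.457, -0.479], [0.662, -0.526, 0.534], [-0.008, -0.717, -0.697]]
side 489.875427640877 312.47724205766207 242.19362158191402 [ 319.57950481 -736.77305456  637.17694918] [[0.98, -0.131, 0.147], [-0.197, -0.607, 0.77], [-0.012, -0.784, -0.621]]
wrist 392.727145837593 317.07839406355583 236.43246619277326 [ 77.86685806 622.64560989 384.70813824] [[0.231, 0.942, 0.243], [0.973, -0.223, -0.058], [-0.0, 0.249, -0.968]]
0.15 [[-0.0, -0.973, 0.231], [-0.001, 0.231, 0.973], [-1.0, 0.0, -0.001]]
```

View pics/scene0.png

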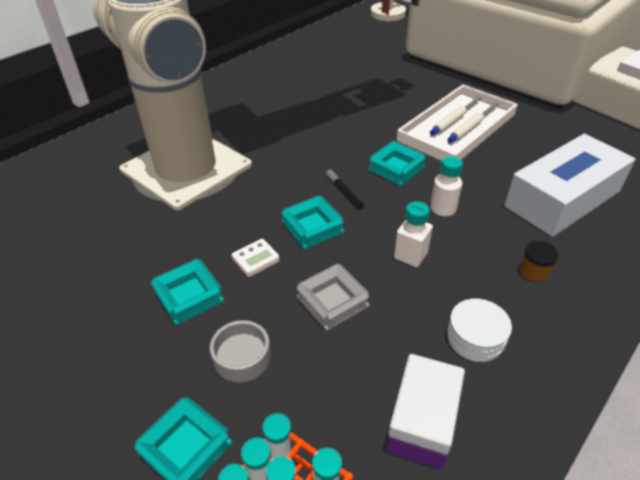

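View pics/side0.png

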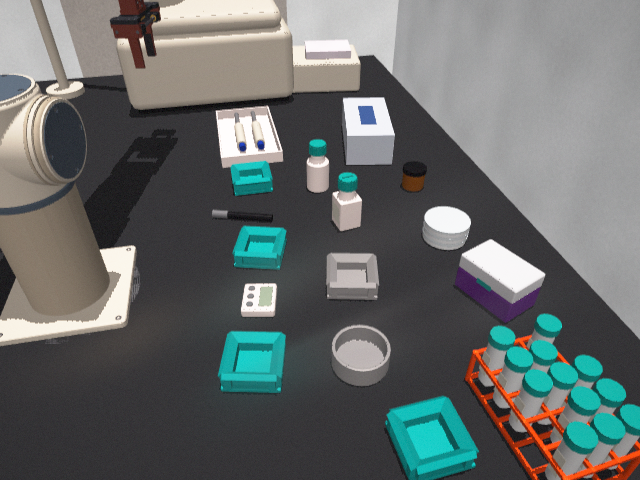

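The views agree. The square bottle's cap is at scene (417,213) and side (347,183). The grey square jig is at scene (333,294) and side (352,275), and the round bottle's cap at scene (451,167) and side (317,150). Turquoise look-alikes stand around them.

```bash
python3 - <<'E'
from h import *
a=cam('scene');b=cam('side')
def teal(c,p,r=22):
    h=cv2.cvtColor(c['img'],cv2.COLOR_RGB2HSV);m=cv2.inRange(h,(80,100,50),(100,255,255))
    n,l,s,ce=cv2.connectedComponentsWithStats(m)
    k=min(range(1,n),key=lambda i:np.hypot(*(ce[i]-p))+(999 if s[i,4]<60 else 0));return ce[k],s[k]
for n,p,q in(('sq',(417,213),(347,183)),('rd',(451,167),(317,150))):
    u,s=teal(a,p);v,s2=teal(b,q);print(n,u,v,s,s2,tri(a,u,b,v))
print('jig floor',tri(a,(333,294),b,(352,273)),onz(a,(333,294),8),onz(b,(352,273),8))
E
```

```text
sq [417.00402414 212.33400402] [347.32193732 181.42735043] [405 201  25  24 497] [338 172  20  20 351] (array([554.67082456, 102.99404414, 108.34053821]), np.float64(1.3429430870330248))
rd [451.02849741 166.12953368] [317.31046931 147.09747292] [440 156  23  21 386] [309 139  18  17 277] (array([525.43519575, 264.00816483, 107.63927236]), np.float64(0.2939972370132155))
jig floor (array([518.74862885, -82.31201421,  23.8650657 ]), np.float64(0.13715340897074604)) [510.02373734 -72.04822867   8.        ] [523.89203928 -65.28567308   8.        ]
```

```bash
python3 - <<'E'
from h import *
import pickle
R=down(np.pi/2)
print(manip.solve_ik([560,20,250],R),manip.solve_ik([560,20,250],down(-np.pi/2)))
manip.move_ptp([540,70,250],R); manip.sleep(.2);w1=cam('wrist')
manip.line_to([540,-40,250],max_speed=200); manip.sleep(.2);w2=cam('wrist')
pickle.dump((w1,w2),open('w.pkl','wb'))
cv2.imwrite('pics/w12.png',cv2.cvtColor(np.hstack([cv2.resize(w['img'],(400,300)) for w in(w1,w2)]),cv2.COLOR_RGB2BGR))
save(w1,'w1.png');save(w2,'w2.png')
print(manip.get_t(),w1['o'],w2['o'])
for w in(w1,w2):print(proj(w,[554.7,103,118]),proj(w,[519,-75,20]))
E
```

```text
[ 1.44610555e-02  2.97068746e-01  1.75001136e+00 -4.44089210e-16
  1.09451254e+00 -1.55633527e+00] [ 1.44610555e-02  2.97068746e-01  1.75001136e+00 -4.44089210e-16
  1.09451254e+00  1.58525738e+00]
3.825 [471.93113038  69.62572422 412.71843853] [471.9844214  -39.9196567  412.72357211]
[359.40171116 244.91866893] [171.66440238 183.81346222]
[499.74660429 245.02387285] [281.38654549 183.83432002]
```

View pics/w1.png

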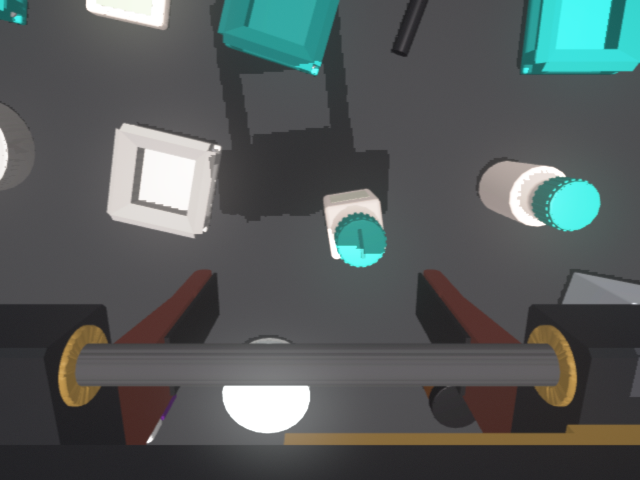

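View pics/w2.png

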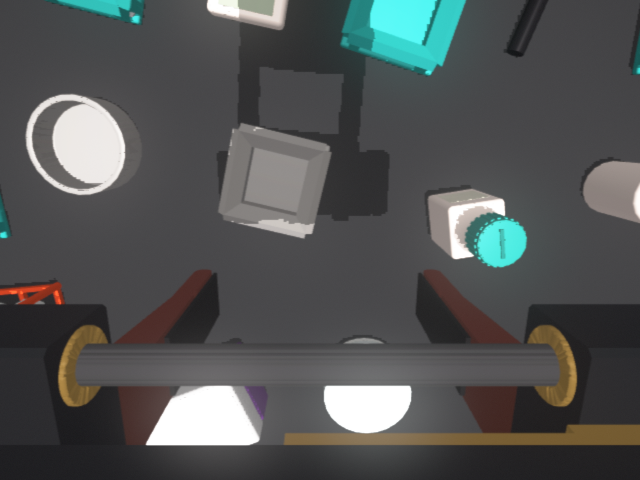

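```bash
python3 - <<'E'
from h import *
import pickle
w1,w2=pickle.load(open('w.pkl','rb'))
def cr(w,x,y,s,W,H):
    im=w['img'][y:y+H//s,x:x+W//s];im=cv2.resize(im,(W,H),interpolation=cv2.INTER_CUBIC)
    im=im.copy()
    for k in range(0,W//s,20):cv2.line(im,(k*s,0),(k*s,6),(255,255,0),1)
    for k in range(0,H//s,20):cv2.line(im,(0,k*s),(6,k*s),(255,255,0),1)
    return im
A=np.vstack([np.hstack([cr(w1,100,115,3,400,300)[:,:400],cr(w1,315,180,3,400,300)]),np.hstack([cr(w2,210,115,3,400,300),cr(w2,420,180,3,400,300)])])
cv2.imwrite('pics/c1.png',cv2.cvtColor(A,cv2.COLOR_RGB2BGR))
E
```

```text
(no output)
```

View pics/c1.png

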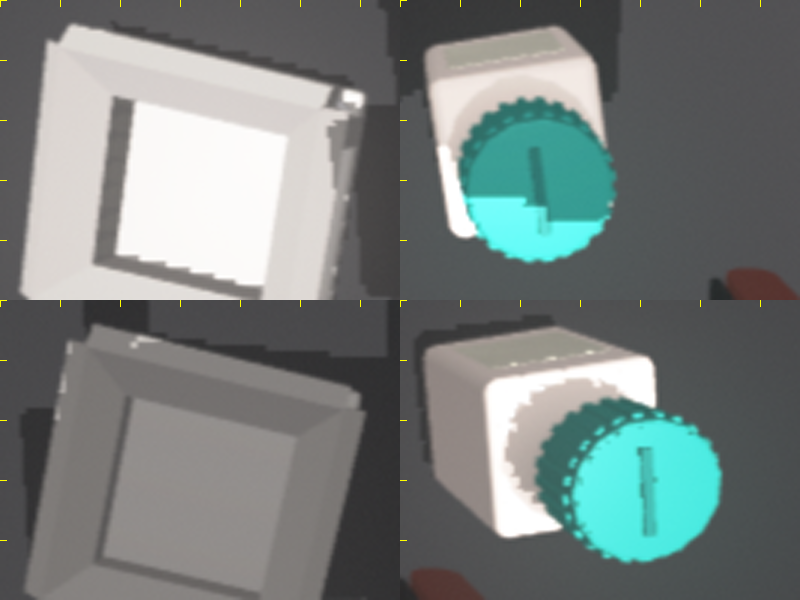

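```bash
python3 - <<'E'
from h import *
import pickle
w1,w2=pickle.load(open('w.pkl','rb'))
f=lambda L,x,y:[(a/3+x,b/3+y) for a,b in L]
j1=f([(113,97),(288,135),(262,298),(93,262)],100,115)
j2=f([(129,97),(297,137),(260,293),(95,262)],210,115)
T=[tri(w1,p,w2,q) for p,q in zip(j1,j2)]
print('tri z',[ (t[0].round(1),round(t[1],1)) for t in T])
def sq(P,name):
    P=np.array(P)[:,:2];print(name,P.mean(0).round(1),'sides',[np.linalg.norm(P[i]-P[(i+1)%len(P)]).round(1) for i in range(len(P))],'ang',[np.degrees(np.arctan2(*(P[(i+1)%len(P)]-P[i])[::-1])).round(1) for i in range(len(P))])
for w,j in((w1,j1),(w2,j2)): sq([onz(w,p,26) for p in j],'jig')
b2=f([(487-400,85),(655-400,58)],420,180);bl=f([(487-400,85),(500-400,237)],420,180)
b1=f([(431-400,80),(597-400,62)],315,180);bl1=f([(431-400,80),(452-400,237)],315,180)
for w,b in((w2,b2),(w2,bl),(w1,b1),(w1,bl1)): sq([onz(w,p,72) for p in b],'bot')
print(tri(w1,b1[0],w2,b2[0]),tri(w1,b1[1],w2,b2[1]))
cs=[]
for w,g in((w1,(360,240)),(w2,(498,241))):
    h=cv2.cvtColor(w['img'],cv2.COLOR_RGB2HSV);m=cv2.inRange(h,(80,100,50),(100,255,255))
    m[:,:g[0]-60]=0;m[:,g[0]+50:]=0;m[:180]=0;m[275:]=0
    c=max(cv2.findContours(m,0,1)[0],key=cv2.contourArea);print(cv2.minEnclosingCircle(c),cv2.boundingRect(c))
c1=((538-400)/3+315,188/3+180);c2=((645-400)/3+420,(487-300)/3+180)  # top-face circle centres
print('cap top',tri(w1,c1,w2,c2),onz(w1,c1,118),onz(w2,c2,118))
E
```

```text
tri z [(array([ 483.2, -100.3,   30.3]), np.float64(0.0)), (array([495.6, -47.2,  25.7]), np.float64(0.6)), (array([547.9, -59.8,  26.3]), np.float64(1.7)), (array([ 536.4, -114. ,   27.9]), np.float64(0.0))]
jig [516. -81.] sides [np.float64(56.4), np.float64(55.0), np.float64(56.3), np.float64(54.8)] ang [np.float64(77.8), np.float64(-13.4), np.float64(-102.4), np.float64(166.7)]
jig [515.7 -80.6] sides [np.float64(55.2), np.float64(52.7), np.float64(55.5), np.float64(55.0)] ang [np.float64(76.9), np.float64(-13.8), np.float64(-100.8), np.float64(165.9)]
bot [530.1 100.9] sides [np.float64(49.0), np.float64(49.0)] ang [np.float64(99.4), np.float64(-80.6)]
bot [557.5  80.6] sides [np.float64(47.4), np.float64(47.4)] ang [np.float64(9.6), np.float64(-170.4)]
bot [530.1 101.5] sides [np.float64(48.7), np.float64(48.7)] ang [np.float64(96.3), np.float64(-83.7)]
bot [556.8  80.6] sides [np.float64(48.7), np.float64(48.7)] ang [np.float64(7.9), np.float64(-172.1)]
(array([533.78963895,  77.34015047,  69.97681025]), np.float64(1.3835325677765913)) (array([527.03299335, 126.00069118,  70.11441013]), np.float64(1.283002416465657))
((360.0, 239.85714721679688), 27.31869888305664) (335, 213, 52, 55)
((496.20880126953125, 238.86813354492188), 30.230077743530273) (466, 214, 61, 54)
cap top (array([552.64604909, 104.16391579, 118.20242934]), np.float64(0.3428128491112494)) [552.87940209 104.19361054 118.        ] [552.52367722 104.24007369 118.        ]
```

```bash
python3 - <<'E'
from h import *
d=np.radians
G=d(-38);Rg=down(G);Y=G-d(21.7);Rp=down(Y)
for p,R in(([552.7,104.1,87],Rg),([516,-81,93],Rp),([516,-81,95],down(Y+d(102)))):print(manip.solve_ik(p,R))
manip.grip(70)
manip.move_ptp([552.7,104.1,180],Rg)
print(manip.line_to([552.7,104.1,87],max_speed=100,contact_N=10))
manip.grip(30,grasp_force=40);print('w',manip.get_width(),manip.get_position())
f0=np.array(manip.get_ft_force())
manip.line_to([552.7,104.1,155],max_speed=100)
print('lift',np.array(manip.get_ft_force())-f0,manip.get_width())
manip.line_to([516,-81,155],Rp,max_speed=100);manip.sleep(.2)
save(cam('side'),'carry.png')
print(manip.line_to([516,-81,122],max_speed=60,contact_N=8),manip.get_position())
print(manip.line_to([516,-81,91],max_speed=30,contact_N=8),manip.get_position(),manip.get_ft_force(),manip.get_moment(),manip.get_t())
E
```

```text
[ 1.65006914e-01  5.24448394e-01  1.85109325e+00 -4.44089210e-16
  7.66051006e-01  8.28232029e-01]
[-1.78491077e-01  4.69622664e-01  1.93775521e+00 -4.44089210e-16
  7.34214775e-01  8.63470487e-01]
[-1.78491077e-01  4.66184355e-01  1.93699251e+00 -4.44089210e-16
  7.38415789e-01 -9.16765350e-01]
False
w 38.122458894051114 [552.86771781 104.03095956  87.14585578]
lift [-0.23117811  0.83300374 -4.04583564] 38.512155356437546
False [516.04270083 -81.00595627 121.86793916]
True [515.7804466  -81.02702466  95.0805651 ] [-2.29456609 -0.93844857  8.92733159] [-0.09337092  0.42622402  0.00442104] 12.8
```

```bash
python3 - <<'E'
from h import *
manip.grip(70);manip.line_to([516,-81,250],max_speed=150);manip.sleep(.2)
w=cam('wrist');s=cam('side');q=cam('scene');save(w,'w3.png')
import pickle;pickle.dump(w,open('w3.pkl','wb'))
W=w['img'][100:300,180:480];u=proj(w,[516,-81,126]).astype(int)
cr=lambda c,X,h:cv2.resize(c['img'][(p:=proj(c,X).astype(int))[1]-h:p[1]+h,p[0]-h:p[0]+h],(400,400),interpolation=2)
A=np.hstack([cr(w,[516,-81,90],90),cr(s,[516,-81,60],50)])
cv2.imwrite('pics/c3.png',cv2.cvtColor(A,cv2.COLOR_RGB2BGR));print(u,manip.get_t())
E
```

```text
[317 227] 15.0167
```

View pics/c3.png

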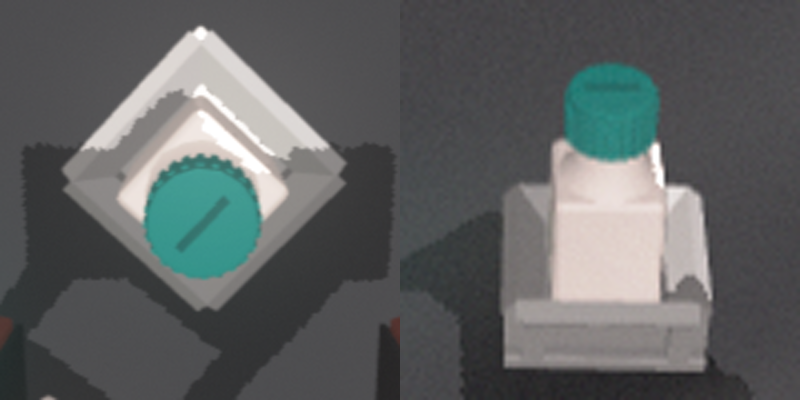

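The bottle stands upright, low and square in the pocket. The slot is parallel to a side, so the cap is still tight. Next I regrip and turn it.

```bash
python3 - <<'E'
from h import *
d=np.radians;Y=d(-59.7);P=[516,-81,95.5]
print(manip.line_to(P,max_speed=100,contact_N=12),manip.get_position())
manip.grip(30,grasp_force=40);print('w',manip.get_width())
for a in np.linspace(16,97,6):
    manip.move_ptp(P,down(Y+d(a)));print(round(a),np.round(manip.get_moment(),2),np.round(manip.get_ft_force(),1))
manip.sleep(.2);print(manip.get_width(),manip.get_position())
manip.grip(70);manip.line_to([516,-81,250],max_speed=150)
manip.move_ptp([516,-81,250],down(Y));manip.sleep(.3)
w=cam('wrist');s=cam('side')
cr=lambda c,X,h:cv2.resize(c['img'][(p:=proj(c,X).astype(int))[1]-h:p[1]+h,p[0]-h:p[0]+h],(400,400),interpolation=2)
A=np.hstack([cr(w,[516,-81,90],90),cr(s,[516,-20,60],100)])
cv2.imwrite('pics/c4.png',cv2.cvtColor(A,cv2.COLOR_RGB2BGR));print(manip.get_t())
E
```

```text
False [516.42052762 -81.07625395  96.03242538]
w 38.64744734216489
16 [-0.28  0.18  0.09] [ 0.  -0.7  2. ]
32 [-0.37  0.06  0.06] [-0.2 -0.6  2.2]
48 [-0.37  0.04 -0.03] [ 0.8 -0.8  2.1]
65 [-0.37 -0.06  0.01] [ 0.4 -1.6  1.2]
81 [-0.29 -0.03  0.02] [ 0.5 -1.3  2.4]
97 [-0.16 -0.1   0.07] [-0.4 -0.3  2.6]
38.54323612967635 [515.99625265 -80.90876243  95.53165482]
23.5167
```

View pics/c4.png

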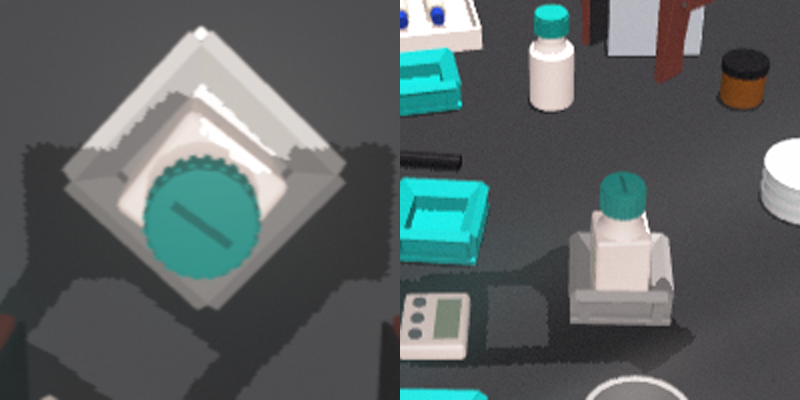

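The slot went from about +46° to about 145° in the wrist picture (it reads as −35°). That is about 97° anticlockwise, while the body moved only a few degrees in the pocket. The round bottle is still standing.

```bash
python3 -c "
from h import *
print(manip.get_t(),manip.get_width(),manip.get_position());manip.finish_job()"
```

```text
23.5167 69.86383944037739 [516.00334764 -81.00813537 250.01932421]
the job is handed in; nothing more can be done
```

I carried the square bottle by its cap to the grey square jig and set it in the pocket. I let go, checked it, then gripped the cap again and turned it 97° anticlockwise. I handed the job in at 23.5 s with the gripper open and well clear.

**Seating:** the bottle touched down with the tool at z = 95.1 mm, where about 95 mm was expected for fully down. The picture taken before turning shows it upright and square in the pocket, with the cap still tight.

**Cap turn:** before and after pictures show the cap slot turned about 97–99°, while the body turned only a few degrees in the pocket. The net turn on the bottle is therefore about 92°. I read this by eye from pictures, so it is good to a few degrees.

**End state:** in the last pictures the bottle is standing in the pocket with its cap on, and the round bottle is upright where it was.

**Disagreement:** the wrist moment about the vertical read only −0.03 to 0.09 N m while turning, below the 0.15 N m the cap should need. I relied on the pictures for the turn instead.

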